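Pack the tube rack on the shaker and switch on its third key

ROBOT

A 6-joint arm with a two-finger parallel gripper is mounted at the origin on the work surface. World frame = base frame: x ahead of the robot, y to its left, z up, the work surface at z = 0. Lengths are in mm, angles in rad, forces in N, time in s.
With the tool pointing down it reaches from about 350 to 775 mm from the base axis. Payload 7.3 kg.
Tool frame: the origin (TCP) lies at the very end of the fingers, on their centre line; the grasp point (between the pads) lies 19 mm behind it; z points along the fingers, y is the direction in which the jaws open and shut (so a half turn about z gives the same grasp; the last joint's range is limited). The gripper opens to 92 mm and grips with 3 to 60 N. Pads are 19 mm wide; open, the fingers measure 130 mm over their backs; the gripper's body (75 mm by 190 mm) begins 47 mm behind the grasp point.
Start: joints at [1.152, 0.342, 1.524, -0, 1.275, -0.146], TCP at [141.435, 505.61, 226.741] pointing down, gripper open.
Joint ranges: [-2.53, 2.53], [-0.77, 2.02], [0.04, 2.7], [-1, 4.14], [0.28, 2.66], [-3.11, 3.11]. Speed limits (rad/s): [2.57, 2.57, 3.14, 3.14, 3.14, 3.14].

INTERFACE

Orientations are given as [roll, pitch, yaw] about the fixed x, y, z axes, in that order (R = Rz(yaw) Ry(pitch) Rx(roll)).
In Python, from plant import bot gives the robot as it stands.
- The arm moves only by the tool arm_command, never from a script. Its argument "targets" is a list of rows, each an object of numbers: "x", "y", "z": the shift along the world's x, y, z in cm; "roll": the turn about the world's z in rad. In form: [{"x": .., "y": .., "z": .., "roll": ..}, ...]. A call has 1 to 8 rows; each row is the pose to reach, as a shift and turn from the pose commanded when the call began; what a row does not reach only later rows make up. A row lasts 1/12 s, in which the tool goes at most 41.7 mm and 7.16 degrees, less where a joint would pass 70% of its speed; a pose out of reach is approached as far as the arm can. A call with a gripper value outside its range is refused whole. "fingers" is the opening, from 0 (shut) to 1 (fully open), set as the call begins (left out, the last holds). The fingers move at their own pace and stop on an object; the grip force is fixed at half the most. Time passes only in rows, so rows that repeat a pose let the fingers close. It gives the time, the measured TCP pose, the force and the opening at its end, in the units of the state.
- bot.get_obs(): the state, without advancing time (a new reading comes with each control period).
- bot.capture(name): name is "scene" or "top" or "wrist"; returns a dict with "img" (400x640x3 uint8, blue, green, red), "fx", "fy", "cx", "cy" (pixels), "position" and "rotation" of the camera in the world; the wrist camera has in their place "hand_eye" (4x4, takes a point from camera to tool coordinates, whose origin is the TCP and whose axes are the flange's). Camera axes: x right, y down, z forward; pixel columns grow to the right and rows downward; lengths in mm; the calibration is good to about 2 mm. A picture is of the moment at which its call begins: read the wrist's pose just before it. There is no depth.
- bot.close_job(): hands the job in, once; it reports no verdict.
The state is a dict: "time": time; "joint_positions": joint angles; "dq": joint speeds; "tau": joint torques, N m; "tool_pos": TCP position; "tcp_rot": TCP orientation; "contact_force": force on the tool from outside, world axes, zero at the start; "moment": the same for the moment, N m; "grip_width": finger opening in mm.
Only numpy, scipy, OpenCV 4.12 (cv2) and the standard library are available. Lean on these libraries where they do the work, as an engineer would, in place of code of your own. Each camera call takes 0.05 s, during which the arm holds its last target.

TASK

Take from the stand the packer that just fills the gap between the tube rack and the end stop on the shaker, stand it upright on the rubber mat and let go, then take it again by its two ends, set it fully down in the gap without forcing or dropping it, and let go. After that press the third key from the left (seen from the robot) on the shaker's console until it latches and the first key pops up, then let it go. Press no other key, leave the other two packers standing in the stand, and do not disturb the other things on the bench.

Things in the scene. Friction and masses are not known exactly. Their poses are not given: they have to be found in the camera images.
- shaker: White bench shaker, fixed, 300 mm wide (y). Dark platform 75 mm above the bench with a white tube rack (56 in x, 160 in y, 66 high; three tubes up to 44 higher at its left end) and right of it an aluminium end stop (50 in x, 24 in y, 66 high). Console with four keys on the robot's side. Origin: on the bench, 30 mm nearer (-x) and 75 mm left (+y) of the gap; x away from the robot, y left.
- gap (a point): Floor centre of the gap between rack and stop, axes as the shaker's. 26 mm wide (y), open at both x ends (walls 50 and 56 mm long), walls 66 mm high, their top 6 mm chamfered 45 degrees (mouth 38 mm). A packer stands in it with thickness along y, length along x, either way round, its top 6 mm below the walls' tops, its ends sticking out: only fingers on its ends can set it down.
- packer_thin: Thin packer: plain aluminium block standing in the stand, 14 mm thick (its x), 62 mm long (its y), 60 mm tall (its z), about 105 g, a round dark spot on each broad face; the three differ in thickness only and stand in any order. Origin: centre of its underside.
- packer_mid: Middle packer: plain aluminium block standing in the stand, 22 mm thick (its x), 62 mm long (its y), 60 mm tall (its z), about 165 g, a round dark spot on each broad face; the three differ in thickness only and stand in any order. Origin: centre of its underside.
- packer_thick: Thick packer: plain aluminium block standing in the stand, 30 mm thick (its x), 62 mm long (its y), 60 mm tall (its z), about 225 g, a round dark spot on each broad face; the three differ in thickness only and stand in any order. Origin: centre of its underside.
- stand: White stand, fixed, 235 mm (x) by 86 mm (y), floor 8 mm thick. A 66 mm high cheek along each long side, 6 mm off the packers' ends: there packers can be held only by their broad faces. Three places 75 mm apart along x, each between low ribs (8 mm above the floor, 36 mm apart), a packer in each, thickness along x. Origin: centre of its underside.
- mat: Black rubber mat, fixed flat on the bench, 140 x 140 mm, 4 mm thick. Origin: centre of its underside, on the bench.
- key1_top (a point): Centre of the top face of key 1, counted from the left (+y of the shaker) to the right. Grey key cap 44 mm (x) by 24 mm (y), keys 36 mm apart, top 72 mm above the bench when up; moves down with the key.
- key1 (a joint): Downward travel of key 1 in m: 0 up, 0.010 latched down, 0.013 bottomed. It is latched down at the start.
- key2_top (a point): Centre of the top face of key 2, counted from the left (+y of the shaker) to the right. Grey key cap 44 mm (x) by 24 mm (y), keys 36 mm apart, top 72 mm above the bench when up; moves down with the key.
- key2 (a joint): Downward travel of key 2 in m: 0 up, 0.010 latched down, 0.013 bottomed. Must stay up.
- key3_top (a point): Centre of the top face of key 3, counted from the left (+y of the shaker) to the right. Grey key cap 44 mm (x) by 24 mm (y), keys 36 mm apart, top 72 mm above the bench when up; moves down with the key.
- key3 (a joint): Downward travel of key 3 in m: 0 up, 0.010 latched down, 0.013 bottomed. The key to press: 3 to 4 N pushes it in; pushed to the bottom and released it stays latched; on its way down it frees the latched key, which springs up.
- key4_top (a point): Centre of the top face of key 4, counted from the left (+y of the shaker) to the right. Grey key cap 44 mm (x) by 24 mm (y), keys 36 mm apart, top 72 mm above the bench when up; moves down with the key.
- key4 (a joint): Downward travel of key 4 in m: 0 up, 0.010 latched down, 0.013 bottomed. Must stay up.
- bottle: Brown bottle with white cap, 64 mm across, 150 mm tall; bystander. Origin: centre of its underside.
- beaker: Glass beaker, 72 mm across, 85 mm tall; bystander. Origin: centre of its underside.
- screw_cap: Blue screw cap, 40 mm across, 16 mm tall; bystander. Origin: centre of its underside.
- marker: Marker pen lying, 135 x 14 mm, along its x; bystander. Origin: centre of its underside.
- tip_box: Closed box of pipette tips, 87 x 127 mm, 74 mm tall; bystander. Origin: centre of its underside.
- jar: White jar, 70 mm across, 80 mm tall; bystander. Origin: centre of its underside.
Mind the look-alikes: they are no part of the job. Of the things shaped like the mat, the black one is meant.

How it is judged (in metres and radians):
On the way, in this order (a step that is already met when the one before it is completed fails the run):
1. the middle packer (22 mm) stands upright on the mat, let go (x of packer_mid in the frame of mat between -0.07 and 0.07 m and y of packer_mid in the frame of mat between -0.07 and 0.07 m and z of packer_mid in the frame of mat between 0 and 0.008 m and angle between packer_mid's own z axis and vertical below 0.1 rad and contact force between packer_mid and the fingers below 0.2 N and linear speed of packer_mid below 0.02 m/s), for 0.2 s.
2. the middle packer stands fully down in the gap, let go (x of packer_mid in the frame of gap between -0.012 and 0.012 m and y of packer_mid in the frame of gap between -0.0035 and 0.0035 m and z of packer_mid in the frame of gap between -0.003 and 0.003 m and angle between packer_mid's own z axis and vertical below 0.08 rad and angle between the x axis of packer_mid and the y axis of shaker, either way round below 0.12 rad and contact force between packer_mid and the fingers below 0.2 N and linear speed of packer_mid below 0.02 m/s), for 0.2 s.
3. key 3 is down and key 1 has popped up (value of joint key3 above 0.008 m and value of joint key1 below 0.002 m), for 0.2 s.
At the end, for the whole second after the job is handed in: The 22 mm packer rests released in the gap: within 3 mm of the floor, 3.5 mm of the middle across, 12 mm along, upright to 0.08 rad, square to 0.12. Key 3 down beyond 8 mm, keys 1, 2, 4 up within 2 mm. The other packers stand within 20 mm of their starts, upright to 0.1 rad (all of step 2 and all of step 3 and value of joint each of key2, key4 below 0.002 m and distance of each of packer_thin, packer_thick from where it was at the start of the episode below 0.02 m and angle between each of packer_thin, packer_thick's own z axis and vertical below 0.1 rad); the robot touches nothing.
It fails at once if key 2 or key 4 is pressed by more than 6 mm, or the latched key 1 to the bottom (value of joint key1 above 0.012 m or value of joint any of key2, key4 above 0.006 m).
It fails at once if the packer is forced: pressed on the shaker with more than 50 N before it is down on the platform, or more than 90 N at all ((contact force between packer_mid and shaker above 50 N and z of packer_mid in the frame of gap above 0.004 m) or contact force between packer_mid and shaker above 90 N).
It fails at once if the packer is dropped into the gap: falls there let go, faster than 0.45 m/s (from over 10 mm) (horizontal distance between packer_mid and gap below 0.03 m and contact force between packer_mid and the fingers below 0.1 N and linear speed of packer_mid above 0.45 m/s).
It fails at once if another packer is moved by more than 40 mm (distance of any of packer_thin, packer_thick from where it was at the start of the episode above 0.04 m).
It fails at once if a bystander on the bench (bottle, beaker, screw cap, marker, tip box, jar) is moved by more than 30 mm (distance of any of bottle, beaker, screw_cap, marker, tip_box, jar from where it was at the start of the episode above 0.03 m).
It also fails if it takes over 67 s, if anything falls off the work surface, if the arm or the gripper's body presses on something with over 40 N, if the wrist force passes 120 N, or if a joint passes its speed limit or range.

## Working session

There is one attempt and no reset: what is moved stays moved. The work goes in short steps, Python scripts to look and compute and a tool call to move; the robot and the scene stay as the last step left them, time stands still between calls to the robot, and variables do not carry over. Pictures are saved under pics/ and viewed, and the job is handed in when it is done.

Besides the shell and the picture viewer there is one more tool, called after "Request:" in YAML: its name, and indented under it one key for each argument. arm_command: Moves the arm, as the interface text tells. Its arguments: {"type":"object","properties":{"targets":{"type":"array","items":{"type":"object","properties":{"x":{"type":"number"},"y":{"type":"number"},"z":{"type":"number"},"roll":{"type":"number"}}}},"fingers":{"type":"number"}},"required":["targets"]}

```bash
mkdir -p pics; ls; python3 - <<'E'
from plant import bot
import cv2,numpy as np
o=bot.get_obs(); print({k:np.round(v,3).tolist() for k,v in o.items()})
for n in("scene","top","wrist"):
    c=bot.capture(n); cv2.imwrite(f"pics/{n}0.png",c["img"])
    print(n,{k:np.round(v,3).tolist() for k,v in c.items() if k!="img"})
E
```

```text
pics
{'time': 0.0, 'joint_positions': [1.152, 0.343, 1.525, 0.0, 1.275, -0.146], 'dq': [0.001, 0.001, -0.001, -0.001, -0.001, -0.0], 'tau': [-0.001, -43.124, -24.422, 0.072, 0.056, -0.0], 'tool_pos': [141.257, 505.227, 226.062], 'tcp_rot': [-3.14, -0.0, 2.869], 'contact_force': [-1.262, 0.293, 0.817], 'moment': [-0.027, -0.02, -0.004], 'grip_width': 91.607}
scene {'fx': 410.105, 'fy': 410.105, 'cx': 319.833, 'cy': 196.923, 'position': [1283.64, -187.868, 883.595], 'rotation': [-2.327, -0.006, 1.321]}
top {'fx': 499.755, 'fy': 499.755, 'cx': 317.357, 'cy': 201.681, 'position': [298.771, 33.465, 1801.176], 'rotation': [-3.038, -0.006, -1.584]}
wrist {'fx': 276.315, 'fy': 276.315, 'cx': 320.573, 'cy': 200.213, 'hand_eye': [[0.001, -0.954, -0.299, 80.708], [1.0, 0.0, 0.001, 0.175], [-0.001, -0.299, 0.954, -157.98], [0.0, 0.0, 0.0, 1.0]]}
```

View pics/top0.png

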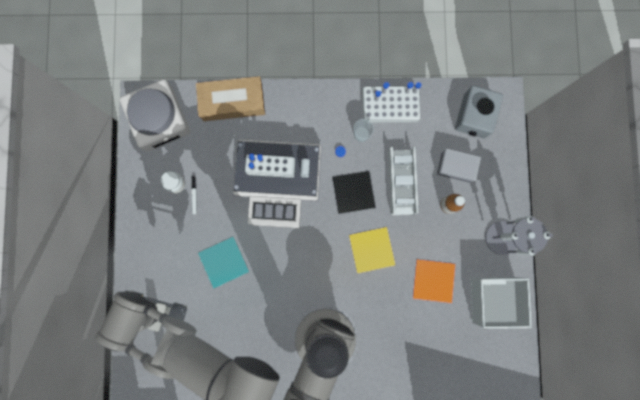

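View pics/scene0.png

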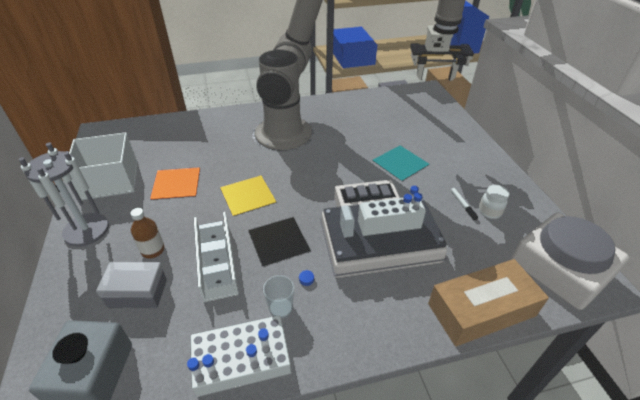

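View pics/wrist0.png

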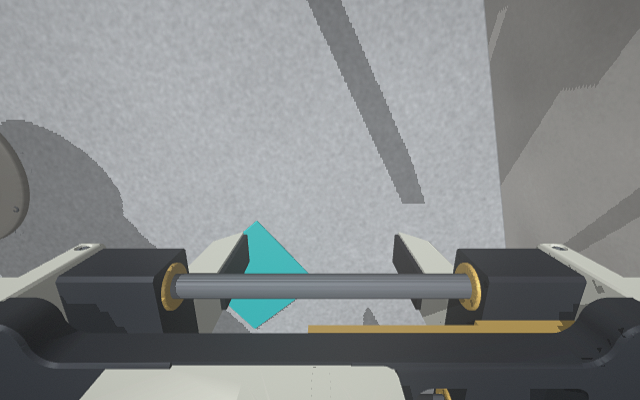

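The top view shows the shaker around (277,182), the black mat at (353,192), the stand at (403,180), with teal, yellow and orange mats as look-alikes. Next I enlarge these.

```bash
python3 - <<'E'
import cv2
a=cv2.imread("pics/top0.png"); cv2.imwrite("pics/topc1.png",cv2.resize(a[120:240,220:430],None,fx=3.8,fy=3.8,interpolation=cv2.INTER_CUBIC))
a=cv2.imread("pics/scene0.png"); cv2.imwrite("pics/scc1.png",cv2.resize(a[170:310,180:460],None,fx=2.85,fy=2.85,interpolation=cv2.INTER_CUBIC))
E
```

```text
(no output)
```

View pics/topc1.png

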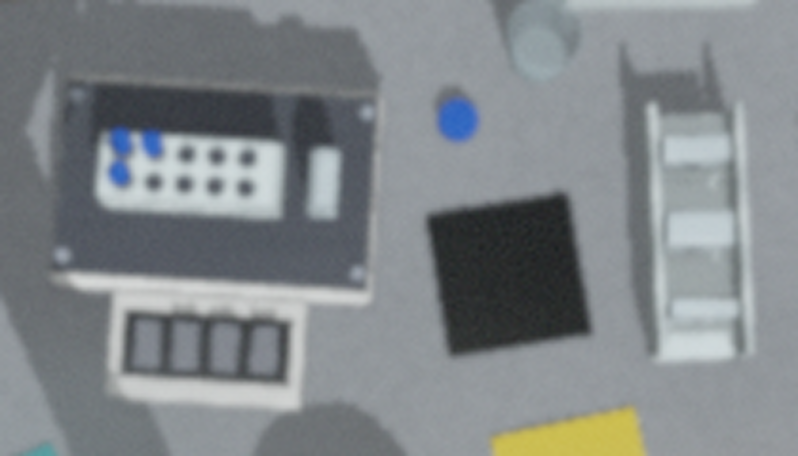

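View pics/scc1.png

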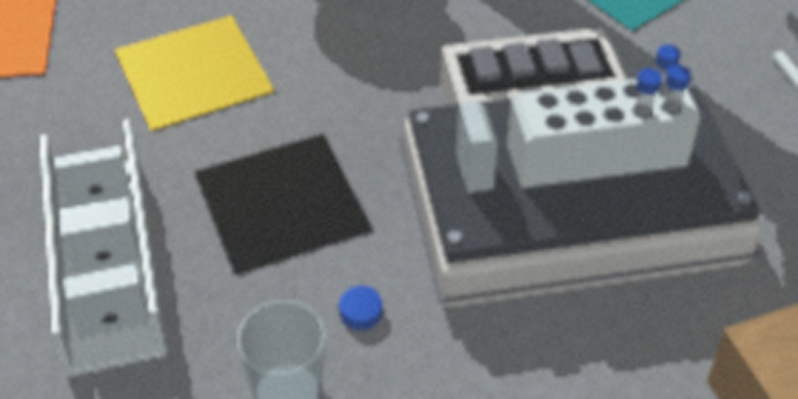

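```bash
cat > h.py <<'E'
import numpy as np, cv2
from scipy.spatial.transform import Rotation as R
from plant import bot
def cam(n,save=None):
    o=bot.get_obs(); c=bot.capture(n)
    if n=="wrist":
        T=np.eye(4);T[:3,:3]=R.from_euler('xyz',o["tcp_rot"]).as_matrix();T[:3,3]=o["tool_pos"]
        W=T@np.array(c["hand_eye"]); c["Rm"]=W[:3,:3];c["p"]=W[:3,3]
    else:
        c["Rm"]=R.from_euler('xyz',c["rotation"]).as_matrix();c["p"]=np.array(c["position"])
    if save: cv2.imwrite(save,c["img"]); np.savez(save.replace('.png','.npz'),**{k:c[k] for k in("Rm","p","fx","fy","cx","cy","img")})
    return c
def load(s): return dict(np.load(s))
def ray(c,uv):
    d=c["Rm"]@np.array([(uv[0]-c["cx"])/c["fx"],(uv[1]-c["cy"])/c["fy"],1.]); return d
def onz(c,uv,z):
    d=ray(c,uv); p=c["p"]; return (p+d*(z-p[2])/d[2])
def proj(c,X):
    q=c["Rm"].T@(np.array(X)-c["p"]); return [c["fx"]*q[0]/q[2]+c["cx"],c["fy"]*q[1]/q[2]+c["cy"]]
E
python3 - <<'E'
from h import *
np.set_printoptions(precision=1,suppress=True)
c=cam("top","pics/top1.png")
f=lambda x,y,z:onz(c,(220+x/3.8-0.0,120+y/3.8),z)
img=c["img"]
m=(img.max(2)<60).astype(np.uint8); m[:, :325]=0;m[:,380:]=0;m[:165]=0;m[220:]=0
cs,_=cv2.findContours(m,0,2);k=max(cs,key=cv2.contourArea);r=cv2.minAreaRect(k);print(r)
b=np.array([onz(c,p,4) for p in cv2.boxPoints(r)]);print("mat",b.mean(0),b)
for n,p in dict(far=(697,150),midl=(700,230),near=(703,308)).items(): print(n,f(*p,68))
print("stop",f(324,182,141),[f(*p,141) for p in((311,147),(341,147),(337,219),(308,219))])
print("rack",[f(*p,141) for p in((105,135),(283,143),(280,216),(96,207))])
for i,p in enumerate([(148,344),(186,344),(224,347),(264,349)]):print("key",i+1,f(*p,72))
print("stand", [f(*p,70) for p in((651,105),(742,105),(750,354),(660,357))])
c2=load("pics/top1.npz")
E
```

```text
((353.2973327636719, 191.7837677001953), (35.51018142700195, 35.8389778137207), 80.53767395019531)
mat [ 519.6 -110.9    4. ] [[ 573.6  -37.1    4. ]
 [ 593.8 -166.1    4. ]
 [ 465.4 -184.3    4. ]
 [ 445.7  -56.1    4. ]]
far [ 624.  -284.6   68. ]
midl [ 549.1 -285.1   68. ]
near [ 476.8 -285.6   68. ]
stop [585.4  60.1 141. ] [array([617. ,  71.3, 141. ]), array([616.7,  44.7, 141. ]), array([552.2,  49. , 141. ]), array([552.5,  74.6, 141. ])]
rack [array([629.9, 253.8, 141. ]), array([620.9,  96.1, 141. ]), array([555.5,  99.3, 141. ]), array([565.4, 261.6, 141. ])]
key 1 [449.5 223.4  72. ]
key 2 [449.  188.8  72. ]
key 3 [445.9 154.1  72. ]
key 4 [443.6 117.6  72. ]
stand [array([ 666.4, -242.8,   70. ]), array([ 665.5, -327.3,   70. ]), array([ 433.7, -327. ,   70. ]), array([ 432. , -244.5,   70. ])]
```

Request:
arm_command:
  targets:
    - {"x": 26,"y": -20,"z": 3,"roll": -0.65}
    - {"x": 26,"y": -20,"z": 3,"roll": -0.65}
    - {"x": 26,"y": -20,"z": 3,"roll": -0.65}
    - {"x": 26,"y": -20,"z": 3,"roll": -0.65}
    - {"x": 26,"y": -20,"z": 3,"roll": -0.65}
    - {"x": 26,"y": -20,"z": 3,"roll": -0.65}
    - {"x": 26,"y": -20,"z": 3,"roll": -0.65}
    - {"x": 26,"y": -20,"z": 3,"roll": -0.65}

```text
time: 0.87
tool_pos: [403.0, 303.8, 257.0]
tcp_rot: [3.141, 0.0, 2.218]
contact_force: [1.2, 1.5, 0.1]
grip_width: 91.7
```

Request:
arm_command:
  targets:
    - {"x": 15,"y": -20,"z": 0,"roll": -0.65}
    - {"x": 15,"y": -20,"z": 0,"roll": -0.65}
    - {"x": 15,"y": -20,"z": 0,"roll": -0.65}
    - {"x": 15,"y": -20,"z": 0,"roll": -0.65}
    - {"x": 15,"y": -20,"z": 0,"roll": -0.65}
    - {"x": 15,"y": -20,"z": 0,"roll": -0.65}
    - {"x": 15,"y": -20,"z": 0,"roll": -0.65}

```text
time: 1.45
tool_pos: [554.9, 99.5, 255.8]
tcp_rot: [3.14, 0.003, 1.561]
contact_force: [-1.2, 0.8, -0.7]
grip_width: 91.9
```

```bash
python3 - <<'E'
from h import *
c=cam("wrist","pics/w1.png");print(bot.get_obs()["tool_pos"],bot.get_obs()["tcp_rot"],c["p"])
E
```

```text
[553.00002171 102.27952474 255.78940541] [-3.14084343e+00  6.66565389e-04  1.56355456e+00] [555.83800773 180.93378843 413.60411867]
```

View pics/w1.png

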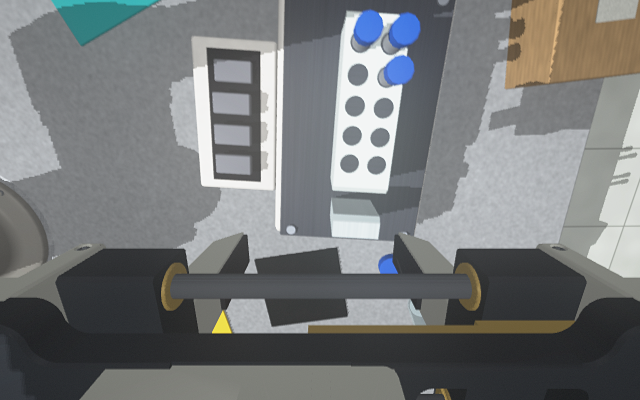

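The wrist view shows the console keys in order of +y from top to bottom: key1 (232,70), key2 (234,103), key3 (236,136) and key4 (238,165). The gap lies between the rack end (row ~193) and the stop (row ~199). I'll enlarge it.

```bash
python3 - <<'E'
import cv2
a=cv2.imread("pics/w1.png"); cv2.imwrite("pics/w1c.png",cv2.resize(a[130:250,190:440],None,fx=3.2,fy=3.2,interpolation=cv2.INTER_CUBIC))
E
```

```text
(no output)
```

View pics/w1c.png

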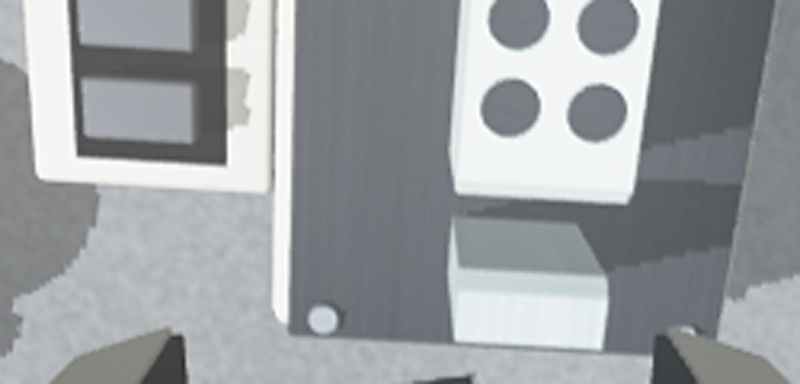

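Request:
arm_command:
  targets:
    - {"x": 3,"y": -10,"z": -4}
    - {"x": 3,"y": -10,"z": -4}
    - {"x": 3,"y": -10,"z": -4}
    - {"x": 3,"y": -10,"z": -4}
    - {"x": 3,"y": -10,"z": -4}

```text
$.targets[0]: bad value
```

```bash
python3 - <<'E'
from h import *
c=cam("wrist","pics/w2.png");print(bot.get_obs()["tool_pos"],bot.get_obs()["tcp_rot"],c["p"])
a=c["img"]; cv2.imwrite("pics/w2c.png",cv2.resize(a[20:200,200:450],None,fx=3.2,fy=3.2,interpolation=cv2.INTER_CUBIC))
E
```

```text
[551.83336751 104.16594415 255.96369529] [-3.14027007e+00 -1.14960873e-04  1.56600651e+00] [554.00971861 183.45335914 413.7149181 ]
```

View pics/w2c.png

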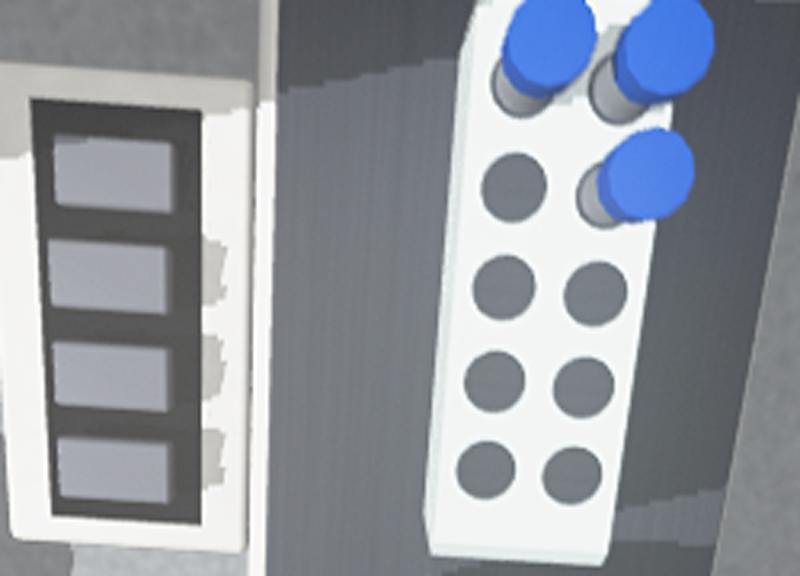

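Request:
arm_command:
  targets:
    - {"x": 3,"y": -10,"z": -4,"roll": 0}
    - {"x": 3,"y": -10,"z": -4,"roll": 0}
    - {"x": 3,"y": -10,"z": -4,"roll": 0}
    - {"x": 3,"y": -10,"z": -4,"roll": 0}
    - {"x": 3,"y": -10,"z": -4,"roll": 0}
    - {"x": 3,"y": -10,"z": -4,"roll": 0}

```text
time: 2.05
tool_pos: [581.0, 7.2, 217.1]
tcp_rot: [3.141, -0.001, 1.57]
contact_force: [0.6, 0.6, 0.2]
grip_width: 91.9
```

```bash
python3 - <<'E'
from h import *
c=cam("wrist","pics/w2.png");print(bot.get_obs()["tool_pos"],bot.get_obs()["tcp_rot"],c["p"])
a=c["img"]; cv2.imwrite("pics/w2c.png",cv2.resize(a[20:200,200:450],None,fx=3.2,fy=3.2,interpolation=cv2.INTER_CUBIC))
E
```

```text
[581.16724035   7.43768063 217.41748395] [ 3.14079481e+00 -4.28091729e-04  1.57089935e+00] [581.3767198   88.15198094 375.13074823]
```

View pics/w2c.png

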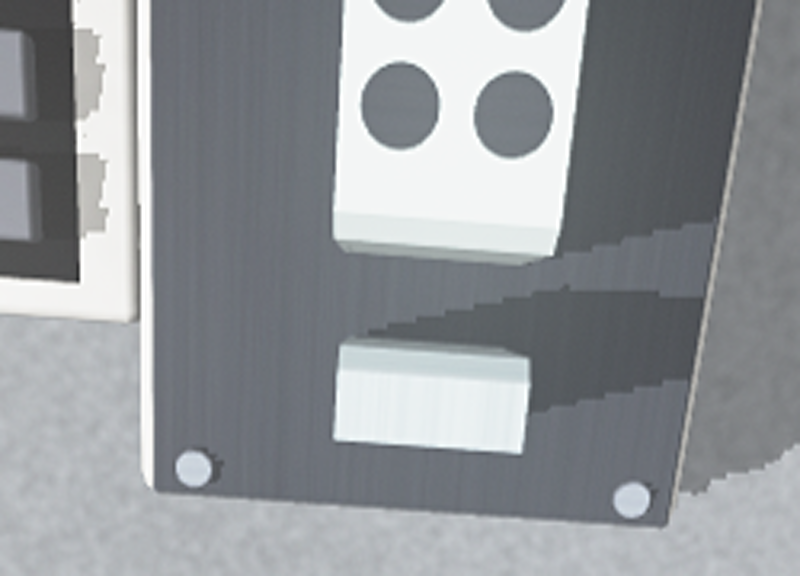

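```bash
python3 - <<'E'
from h import *
np.set_printoptions(precision=1,suppress=True)
c=load("pics/w2.npz"); f=lambda x,y,z:onz(c,(200+(x+.5)/3.2-.5,20+(y+.5)/3.2-.5),z)[:2]
for n,ps,z in(("rack top edge",((333,211),(561,222)),141),("rack ch low",((335,237),(553,256)),135),("stop ch low",((345,344),(528,357)),135),("stop top",((337,369),(528,382)),141),("stop back",((335,440),(523,453)),141),("platform",((155,490),(668,525)),75)):
    a,b=[f(*p,z) for p in ps];print(n,a,b,"mid",(a+b)/2,"len",np.linalg.norm(b-a),"ang",np.degrees(np.arctan2(*(b-a)[::-1])))
E
```

```text
rack top edge [568.3 109.7] [624.5 107.2] mid [596.4 108.5] len 56.21014011956811 ang -2.5611886262340424
rack ch low [568.4 104.2] [624.   99.6] mid [596.2 101.9] len 55.808761507889706 ang -4.664178644656945
stop ch low [570.5  77.9] [618.8  74.5] mid [594.7  76.2] len 48.367336994546164 ang -3.939080716402872
stop top [568.7  71.9] [618.2  68.6] mid [593.4  70.2] len 49.60977776329916 ang -3.8072775842218536
stop back [567.8  53.6] [617.7  50.1] mid [592.8  51.8] len 50.00236640313634 ang -3.9633967794196363
platform [501.7  26.6] [679.7  14.1] mid [590.7  20.4] len 178.5004718831064 ang -3.9970442338430563
```

Request:
arm_command:
  targets:
    - {"x": 2,"y": -33,"z": 1,"roll": 0}
    - {"x": 2,"y": -33,"z": 1,"roll": 0}
    - {"x": 2,"y": -33,"z": 1,"roll": 0}
    - {"x": 2,"y": -33,"z": 1,"roll": 0}
    - {"x": 2,"y": -33,"z": 1,"roll": 0}
    - {"x": 2,"y": -33,"z": 1,"roll": 0}
    - {"x": 2,"y": -33,"z": 1,"roll": 0}
    - {"x": 2,"y": -33,"z": 1,"roll": 0}

```text
time: 2.77
tool_pos: [602.0, -324.7, 227.9]
tcp_rot: [3.14, 0.001, 1.571]
contact_force: [0.6, 0.5, 0.5]
grip_width: 92.0
```

Request:
arm_command:
  targets:
    - {"x": 0,"y": 0,"z": 0,"roll": 0}
    - {"x": 0,"y": 0,"z": 0,"roll": 0}
    - {"x": 0,"y": 0,"z": 0,"roll": 0}

```text
time: 3.02
tool_pos: [602.0, -322.6, 227.1]
tcp_rot: [3.141, -0.001, 1.57]
contact_force: [-0.7, -0.4, -0.1]
grip_width: 91.9
```

```bash
python3 - <<'E'
from h import *
c=cam("wrist","pics/w3.png");print(bot.get_obs()["tool_pos"],bot.get_obs()["tcp_rot"],c["p"])
a=c["img"]; cv2.imwrite("pics/w3c.png",cv2.resize(a[50:250,150:450],None,fx=2.6,fy=2.6,interpolation=cv2.INTER_CUBIC))
E
```

```text
[ 602.03491967 -322.14497266  227.24715826] [ 3.14113564e+00 -3.77691596e-04  1.57113910e+00] [ 602.22831538 -241.63489125  385.09290753]
```

View pics/w3c.png

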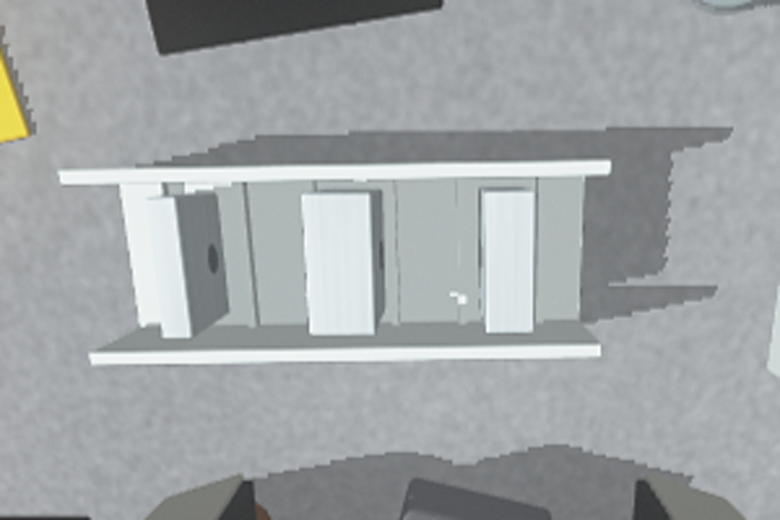

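```bash
python3 - <<'E'
from h import *
np.set_printoptions(precision=1,suppress=True)
c=load("pics/w3.npz"); f=lambda x,y,z:onz(c,(150+(x+.5)/2.6-.5,50+(y+.5)/2.6-.5),z)[:2]
for n,q in dict(near=((148,198),(179,196),(191,337),(162,338)),centre=((303,194),(368,192),(374,333),(311,334)),far=((481,191),(532,191),(535,331),(487,332))).items():
    P=np.array([f(*p,68) for p in q]);e=[np.linalg.norm(P[1]-P[0]),np.linalg.norm(P[2]-P[3]),np.linalg.norm(P[3]-P[0]),np.linalg.norm(P[2]-P[1])]
    l=P[0]+P[1]-P[3]-P[2];t=P[1]+P[2]-P[0]-P[3]
    print(n,P.mean(0),"thick",np.array(e),"ang len",np.degrees(np.arctan2(l[1],l[0]))-90, np.degrees(np.arctan2(t[1],t[0])))
print("cheeks",[f(*p,74) for p in((60,178),(610,168),(600,350),(92,358))])
E
```

```text
near [ 482.3 -284.1] thick [13.3 13.1 61.1 61.5] ang len -1.1529800869034261 2.778171232528219
centre [ 556.5 -282.3] thick [27.7 28.4 60.9 61.3] ang len 0.390660378555836 1.3034214370004575
far [ 630.9 -281.5] thick [21.7 21.6 61.3 60.9] ang len 3.374780217493935 0.6038021215764783
cheeks [array([ 443.1, -245.6]), array([ 671.1, -241.6]), array([ 672. , -319.1]), array([ 445.2, -322.7])]
```

Measured thicknesses: near 13 mm, centre 28 mm, far 21.7 mm. So the far packer (crop (510,260), about (631,-282) mm) is the 22 mm one meant. Moving above it with the jaws narrowed.

Request:
arm_command:
  targets:
    - {"x": 2.9,"y": 4,"z": -3,"roll": 0.017}
    - {"x": 2.9,"y": 4,"z": -6,"roll": 0.017}
    - {"x": 2.9,"y": 4,"z": -9,"roll": 0.017}
    - {"x": 2.9,"y": 4,"z": -10,"roll": 0.017}
    - {"x": 2.9,"y": 4,"z": -10,"roll": 0.017}
    - {"x": 2.9,"y": 4,"z": -10,"roll": 0.017}
    - {"x": 2.9,"y": 4,"z": -10,"roll": 0.017}
  fingers: 0.54

```text
time: 3.65
tool_pos: [631.6, -284.9, 129.7]
tcp_rot: [3.138, 0.002, 1.586]
contact_force: [-0.2, -0.7, 0.5]
grip_width: 51.2
```

```bash
python3 - <<'E'
from h import *
c=cam("wrist","pics/w4.png");print(bot.get_obs()["tool_pos"],bot.get_obs()["tcp_rot"],bot.get_obs()["grip_width"],proj(c,[631,-282,68]))
cv2.imwrite("pics/w4c.png",cv2.resize(c["img"][100:320,180:480],None,fx=2.6,fy=2.6,interpolation=cv2.INTER_CUBIC))
E
```

```text
[ 631.53179663 -285.17750745  129.74710295] [3.13742297e+00 2.49885420e-03 1.58558340e+00] 50.37628116832538 [np.float64(319.0781416489381), np.float64(211.04432452349093)]
```

View pics/w4c.png

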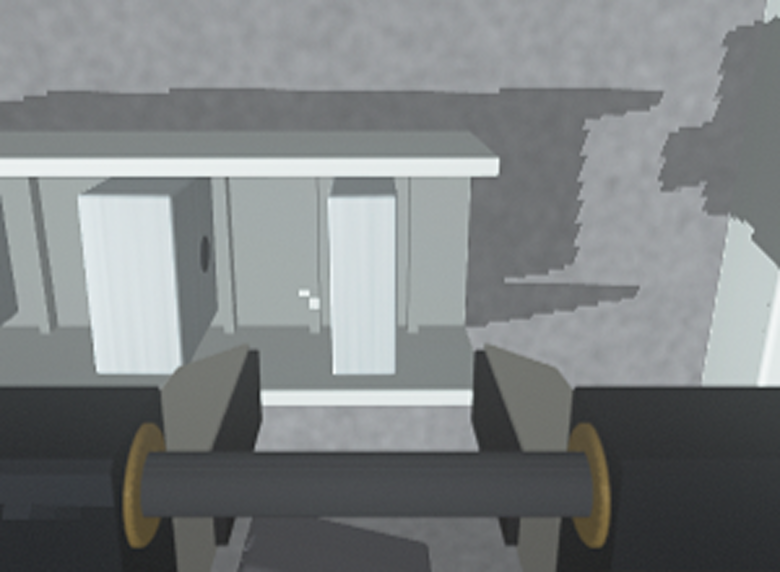

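Request:
arm_command:
  targets:
    - {"x": 0,"y": 0.4,"z": -2.5,"roll": 0}
    - {"x": 0,"y": 0.4,"z": -5,"roll": 0}
    - {"x": 0,"y": 0.4,"z": -7.5,"roll": 0}
    - {"x": 0,"y": 0.4,"z": -9,"roll": 0}
    - {"x": 0,"y": 0.4,"z": -9.7,"roll": 0}
    - {"x": 0,"y": 0.4,"z": -9.7,"roll": 0}

```text
time: 4.2
tool_pos: [630.1, -280.7, 29.4]
tcp_rot: [-3.141, -0.0, 1.585]
contact_force: [-0.6, -0.3, -0.2]
grip_width: 49.8
```

Request:
arm_command:
  targets:
    - {"x": 0,"y": 0,"z": 0,"roll": 0}
    - {"x": 0,"y": 0,"z": 0,"roll": 0}
    - {"x": 0,"y": 0,"z": 0,"roll": 0}
    - {"x": 0,"y": 0,"z": 0,"roll": 0}
    - {"x": 0,"y": 0,"z": 0,"roll": 0}
    - {"x": 0,"y": 0,"z": 0,"roll": 0}
    - {"x": 0,"y": 0,"z": 0,"roll": 0}
    - {"x": 0,"y": 0,"z": 0,"roll": 0}
  fingers: 0

```text
time: 4.87
tool_pos: [630.9, -280.7, 30.8]
tcp_rot: [3.14, 0.001, 1.586]
contact_force: [-0.3, -0.1, 6.5]
grip_width: 22.0
```

Request:
arm_command:
  targets:
    - {"x": 0,"y": 0,"z": 1.5,"roll": 0}
    - {"x": 0,"y": 0,"z": 4,"roll": 0}
    - {"x": 0,"y": 0,"z": 7,"roll": 0}
    - {"x": 0,"y": 0,"z": 10,"roll": 0}
    - {"x": 0,"y": 0,"z": 11,"roll": 0}
    - {"x": 0,"y": 0,"z": 11,"roll": 0}

```text
time: 5.37
tool_pos: [631.8, -281.1, 142.9]
tcp_rot: [3.136, 0.003, 1.586]
contact_force: [1.0, 0.0, -0.3]
grip_width: 21.8
```

Request:
arm_command:
  targets:
    - {"x": -2,"y": 3,"z": 0,"roll": -0.12}
    - {"x": -5,"y": 6,"z": 0,"roll": -0.24}
    - {"x": -7,"y": 9,"z": 0,"roll": -0.36}
    - {"x": -9,"y": 12,"z": 0,"roll": -0.48}
    - {"x": -10.5,"y": 15,"z": 0,"roll": -0.6}
    - {"x": -10.5,"y": 16.5,"z": 0,"roll": -0.72}
    - {"x": -10.5,"y": 16.5,"z": 0,"roll": -0.84}
    - {"x": -10.5,"y": 16.5,"z": 0,"roll": -0.95}

```text
time: 6.03
tool_pos: [524.0, -113.7, 137.8]
tcp_rot: [-3.139, 0.002, 0.632]
contact_force: [0.0, -0.3, -1.7]
grip_width: 21.6
```

Request:
arm_command:
  targets:
    - {"x": 0,"y": 0,"z": 0,"roll": -0.705}
    - {"x": 0,"y": 0,"z": 0,"roll": -0.705}
    - {"x": 0,"y": 0,"z": 0,"roll": -0.705}
    - {"x": 0,"y": 0,"z": 0,"roll": -0.705}
    - {"x": 0,"y": 0,"z": 0,"roll": -0.705}
    - {"x": 0,"y": 0,"z": 0,"roll": -0.705}
    - {"x": 0,"y": 0,"z": 0,"roll": -0.705}
    - {"x": 0,"y": 0,"z": 0,"roll": -0.705}

```text
time: 6.7
tool_pos: [524.5, -115.0, 138.1]
tcp_rot: [-3.141, 0.003, -0.067]
contact_force: [-0.4, -0.0, -1.6]
grip_width: 22.0
```

```bash
python3 - <<'E'
from h import *
c=cam("wrist","pics/w5.png");print(bot.get_obs()["tool_pos"],bot.get_obs()["tcp_rot"],bot.get_obs()["grip_width"],bot.get_obs()["contact_force"])
E
```

```text
[ 524.69818932 -115.11266464  138.37889193] [-3.14096018e+00  2.41644148e-03 -6.64225392e-02] 21.954672807324616 [-0.61405692  0.60789894 -2.25761352]
```

View pics/w5.png

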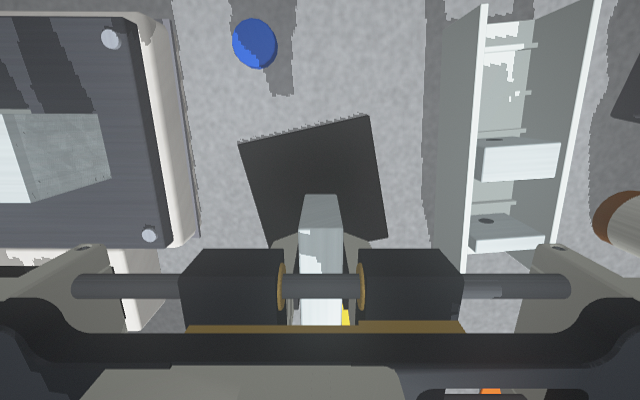

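```bash
python3 - <<'E'
from h import *
c=load("pics/w5.npz")
A,B,C=[onz(c,p,4) for p in((238,143),(369,115),(388,238))];print(A,B,C,(A+C)/2,np.linalg.norm(A-B),np.linalg.norm(C-B))
E
```

```text
[582.24377577 -32.36396852   4.        ] [ 601.11895039 -168.62928927    4.        ] [ 463.56159994 -188.71864863    4.        ] [ 522.90268786 -110.54130857    4.        ] 137.56638345118859 139.01657103896713
```

Request:
arm_command:
  targets:
    - {"x": 0,"y": 0,"z": -3,"roll": 0}
    - {"x": 0,"y": 0,"z": -6,"roll": 0}
    - {"x": 0,"y": 0,"z": -8.5,"roll": 0}
    - {"x": 0,"y": 0,"z": -10,"roll": 0}
    - {"x": 0,"y": 0,"z": -10.5,"roll": 0}
    - {"x": 0,"y": 0,"z": -10.8,"roll": 0}
    - {"x": 0,"y": 0,"z": -10.9,"roll": 0}
    - {"x": 0,"y": 0,"z": -10.9,"roll": 0}

```text
time: 7.42
tool_pos: [526.0, -115.6, 31.5]
tcp_rot: [3.141, -0.001, -0.069]
contact_force: [-0.4, -0.1, -1.7]
grip_width: 21.8
```

Request:
arm_command:
  targets:
    - {"x": 0,"y": 0,"z": -0.1,"roll": 0}
    - {"x": 0,"y": 0,"z": -0.2,"roll": 0}
    - {"x": 0,"y": 0,"z": -0.25,"roll": 0}
    - {"x": 0,"y": 0,"z": -0.25,"roll": 0}

```text
time: 7.75
tool_pos: [525.6, -115.4, 28.6]
tcp_rot: [3.141, -0.001, -0.069]
contact_force: [0.4, 0.3, -1.9]
grip_width: 21.9
```

Request:
arm_command:
  targets:
    - {"x": 0,"y": 0,"z": -0.1,"roll": 0}
    - {"x": 0,"y": 0,"z": -0.15,"roll": 0}
    - {"x": 0,"y": 0,"z": -0.15,"roll": 0}

```text
time: 8.0
tool_pos: [525.5, -115.4, 26.7]
tcp_rot: [3.141, -0.0, -0.069]
contact_force: [0.2, -0.1, -0.8]
grip_width: 22.1
```

Request:
arm_command:
  targets:
    - {"x": 0,"y": 0,"z": -0.05,"roll": 0}
    - {"x": 0,"y": 0,"z": -0.1,"roll": 0}
    - {"x": 0,"y": 0,"z": -0.1,"roll": 0}

```text
time: 8.25
tool_pos: [525.6, -115.4, 26.7]
tcp_rot: [3.141, -0.0, -0.069]
contact_force: [-2.1, 0.6, 8.2]
grip_width: 21.8
```

Contact with the mat (8 N). Releasing, then waiting so the let-go step registers.

Request:
arm_command:
  targets:
    - {"x": 0,"y": 0,"z": 0.05,"roll": 0}
    - {"x": 0,"y": 0,"z": 0.05,"roll": 0}
    - {"x": 0,"y": 0,"z": 0.05,"roll": 0}
    - {"x": 0,"y": 0,"z": 0.05,"roll": 0}
    - {"x": 0,"y": 0,"z": 0.05,"roll": 0}
    - {"x": 0,"y": 0,"z": 0.05,"roll": 0}
  fingers: 1

```text
time: 8.75
tool_pos: [525.4, -115.4, 26.1]
tcp_rot: [3.142, 0.0, -0.069]
contact_force: [0.0, 0.6, -0.3]
grip_width: 57.3
```

Request:
arm_command:
  targets:
    - {"x": 0,"y": 0,"z": 3,"roll": 0}
    - {"x": 0,"y": 0,"z": 6,"roll": 0}
    - {"x": 0,"y": 0,"z": 10,"roll": 0}
    - {"x": 0,"y": 0,"z": 13,"roll": 0}
    - {"x": 0,"y": 0,"z": 13,"roll": 0.1}
    - {"x": 0,"y": 0,"z": 13,"roll": 0.2}
    - {"x": 0,"y": 0,"z": 13,"roll": 0.3}
    - {"x": 0,"y": 0,"z": 13,"roll": 0.42}

```text
time: 9.42
tool_pos: [525.4, -115.4, 156.4]
tcp_rot: [3.141, -0.0, 0.356]
contact_force: [-0.8, 0.4, 0.0]
grip_width: 91.8
```

Request:
arm_command:
  targets:
    - {"x": 0,"y": 0,"z": 0,"roll": 0.12}
    - {"x": 0,"y": 0,"z": 0,"roll": 0.24}
    - {"x": 0,"y": 0,"z": 0,"roll": 0.36}
    - {"x": 0,"y": 0,"z": 0,"roll": 0.48}
    - {"x": 0,"y": 0,"z": 0,"roll": 0.6}
    - {"x": 0,"y": 0,"z": 0,"roll": 0.72}
    - {"x": 0,"y": 0,"z": 0,"roll": 0.84}
    - {"x": 0,"y": 0,"z": 0,"roll": 0.96}

```text
time: 10.08
tool_pos: [525.3, -115.4, 156.1]
tcp_rot: [-3.141, -0.0, 1.317]
contact_force: [-0.9, 0.4, -1.2]
grip_width: 91.7
```

Request:
arm_command:
  targets:
    - {"x": 0,"y": -1,"z": 0,"roll": 0.12}
    - {"x": 0,"y": -2,"z": 0,"roll": 0.19}
    - {"x": 0,"y": -2,"z": 0,"roll": 0.19}
    - {"x": 0,"y": -2,"z": 0,"roll": 0.19}

```text
time: 10.42
tool_pos: [525.3, -135.5, 156.1]
tcp_rot: [-3.141, -0.0, 1.497]
contact_force: [-0.0, -0.2, -0.1]
grip_width: 91.7
```

```bash
python3 - <<'E'
from h import *
c=cam("wrist","pics/w6.png");print(bot.get_obs()["tool_pos"],bot.get_obs()["tcp_rot"],bot.get_obs()["grip_width"],bot.get_obs()["time"])
cv2.imwrite("pics/w6c.png",cv2.resize(c["img"][100:320,180:480],None,fx=2.6,fy=2.6,interpolation=cv2.INTER_CUBIC))
E
```

```text
[ 525.29435186 -135.17095189  156.10274778] [-3.14134415e+00 -3.45680187e-04  1.49778990e+00] 91.83461734535895 10.4667
```

View pics/w6c.png

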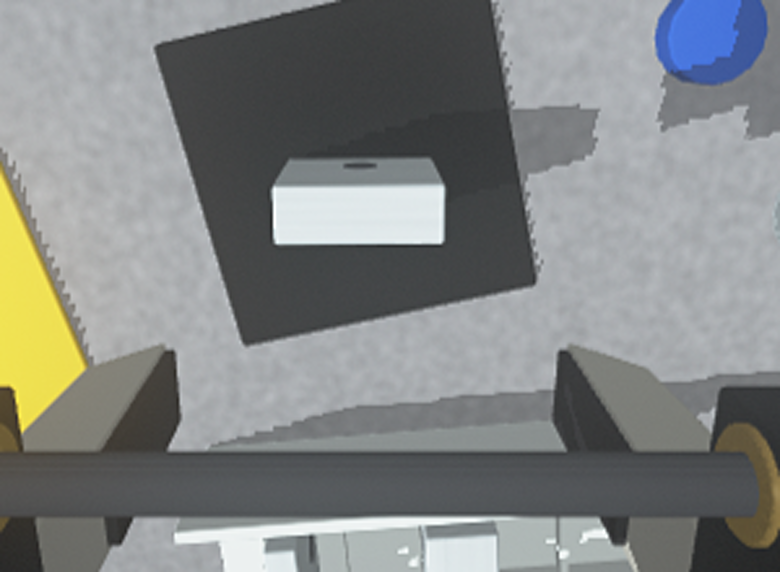

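The packer stands upright on the mat, top face corners at crop (273,185)–(443,244). Measuring it for the end grasp.

```bash
python3 - <<'E'
from h import *
np.set_printoptions(precision=2,suppress=True)
c=load("pics/w6.npz"); f=lambda x,y,z:onz(c,(180+(x+.5)/2.6-.5,100+(y+.5)/2.6-.5),z)[:2]
P=np.array([f(*p,64) for p in((272.5,184.5),(445,183.5),(444,244),(273.5,245))])
l=P[1]+P[2]-P[0]-P[3];print(P.mean(0),np.linalg.norm(P[1]-P[0]),np.linalg.norm(P[2]-P[1]),np.arctan2(l[1],l[0]))
E
```

```text
[ 524.63 -114.65] 60.84982412663807 22.18272082431617 -0.0668773523769023
```

Request:
arm_command:
  targets:
    - {"x": 0,"y": 2,"z": -1,"roll": 0}
    - {"x": 0,"y": 2,"z": -4,"roll": 0}
    - {"x": 0,"y": 2,"z": -7,"roll": 0}
    - {"x": 0,"y": 2,"z": -10,"roll": 0}
    - {"x": 0,"y": 2,"z": -12.5,"roll": 0}
    - {"x": 0,"y": 2,"z": -13.2,"roll": 0}
    - {"x": 0,"y": 2,"z": -13.2,"roll": 0}

```text
time: 11.05
tool_pos: [524.2, -114.5, 22.6]
tcp_rot: [-3.138, -0.001, 1.5]
contact_force: [-0.5, 0.2, 0.6]
grip_width: 91.8
```

Request:
arm_command:
  targets:
    - {"x": 0,"y": 0,"z": 0,"roll": 0}
    - {"x": 0,"y": 0,"z": 0,"roll": 0}
    - {"x": 0,"y": 0,"z": 0,"roll": 0}
    - {"x": 0,"y": 0,"z": 0,"roll": 0}
    - {"x": 0,"y": 0,"z": 0,"roll": 0}
    - {"x": 0,"y": 0,"z": 0,"roll": 0}
    - {"x": 0,"y": 0,"z": 0,"roll": 0}
  fingers: 0

```text
time: 11.63
tool_pos: [525.7, -115.5, 25.2]
tcp_rot: [3.14, 0.0, 1.501]
contact_force: [-1.7, 0.2, 6.8]
grip_width: 61.7
```

Request:
arm_command:
  targets:
    - {"x": 0,"y": 0,"z": 1,"roll": 0}
    - {"x": 0,"y": 0,"z": 3,"roll": 0}
    - {"x": 0,"y": 0,"z": 6,"roll": 0}
    - {"x": 0,"y": 0,"z": 10,"roll": 0}
    - {"x": 0,"y": 0,"z": 14,"roll": 0}
    - {"x": 0,"y": 0,"z": 17,"roll": 0}
    - {"x": 0,"y": 0,"z": 17,"roll": 0}

```text
time: 12.22
tool_pos: [528.4, -116.4, 201.7]
tcp_rot: [3.129, 0.004, 1.501]
contact_force: [1.1, 0.0, -0.3]
grip_width: 61.4
```

Request:
arm_command:
  targets:
    - {"x": 2,"y": 4,"z": 0,"roll": 0}
    - {"x": 4,"y": 8,"z": 0,"roll": 0}
    - {"x": 5.5,"y": 12,"z": 0,"roll": 0}
    - {"x": 7,"y": 16,"z": 0,"roll": 0}
    - {"x": 7,"y": 19,"z": 0,"roll": 0}
    - {"x": 7,"y": 20.4,"z": 0,"roll": 0}
    - {"x": 7,"y": 20.4,"z": 0,"roll": 0}
    - {"x": 7,"y": 20.4,"z": 0,"roll": 0}

```text
time: 12.88
tool_pos: [594.9, 89.0, 193.7]
tcp_rot: [-3.14, 0.001, 1.503]
contact_force: [-0.2, -0.3, -1.9]
grip_width: 61.6
```

Request:
arm_command:
  targets:
    - {"x": 0,"y": 0,"z": -1,"roll": 0}
    - {"x": 0,"y": 0,"z": -2,"roll": 0}
    - {"x": 0,"y": 0,"z": -2.2,"roll": 0}
    - {"x": 0,"y": 0,"z": -2.2,"roll": 0}
    - {"x": 0,"y": 0,"z": -2.2,"roll": 0}

```text
time: 13.3
tool_pos: [595.3, 87.7, 171.8]
tcp_rot: [-3.141, 0.0, 1.499]
contact_force: [-0.2, 0.4, -1.3]
grip_width: 61.6
```

```bash
python3 - <<'E'
from h import *
c=cam("wrist","pics/w7.png");print(bot.get_obs()["tool_pos"],bot.get_obs()["tcp_rot"],bot.get_obs()["grip_width"],bot.get_obs()["contact_force"])
cv2.imwrite("pics/w7c.png",cv2.resize(c["img"][120:300,200:440],None,fx=3.2,fy=3.2,interpolation=cv2.INTER_CUBIC))
cam("scene","pics/s7.png");a=cv2.imread("pics/s7.png");cv2.imwrite("pics/s7c.png",cv2.resize(a[120:280,300:460],None,fx=4,fy=3.7,interpolation=cv2.INTER_CUBIC))
E
```

```text
[595.57862261  87.95230776 172.27827928] [3.14141347e+00 1.91329830e-05 1.49980301e+00] 61.74975957554005 [-0.31248334 -0.43105559 -0.99653788]
```

View pics/w7c.png

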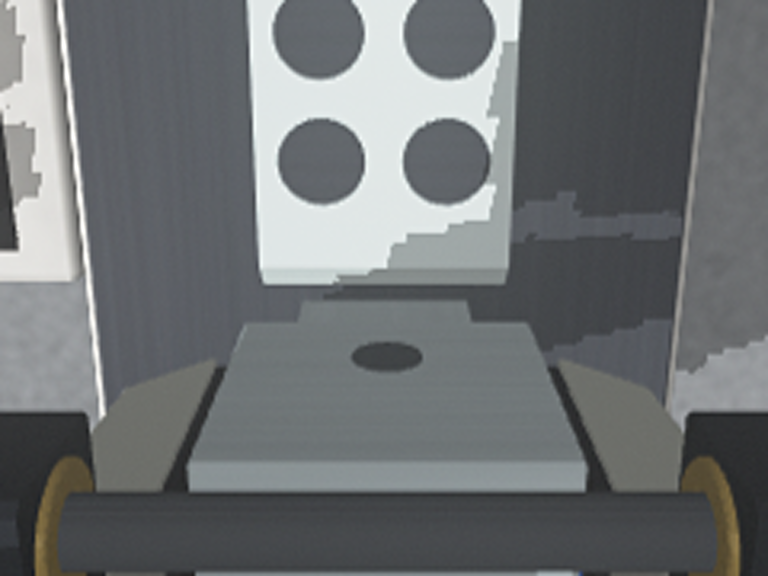

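View pics/s7c.png

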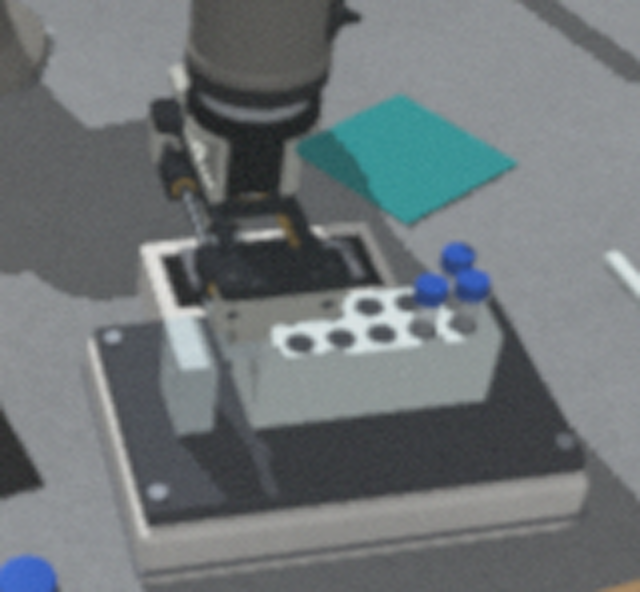

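```bash
python3 - <<'E'
from h import *
np.set_printoptions(precision=2,suppress=True)
c=load("pics/w7.npz"); f=lambda x,y,z:onz(c,(200+(x+.5)/3.2-.5,120+(y+.5)/3.2-.5),z)
d=np.array([0.069,1,0]) # shaker +y dir
for n,ps,z in(("rack top",((261,268),(508,268)),141),("rack low",((264,285),(505,285)),135),("packer bottom",((245,322),(529,323)),152),("packer top far",((190,460),(585,461)),212)):
    a,b=[f(*p,z) for p in ps];m=(a+b)/2;print(n,a,b,m,np.linalg.norm(b-a),"s-coord",m@d,"ang",np.arctan2(*(b-a)[:2][::-1]))
E
```

```text
rack top [568.99 109.53 141.  ] [624.29 105.62 141.  ] [596.64 107.58 141.  ] 55.44222261478507 s-coord 148.74359184425728 ang -0.07071818872147415
rack low [568.18 103.47 135.  ] [624.19  99.5  135.  ] [596.19 101.48 135.  ] 56.15208534255112 s-coord 142.6197878314586 ang -0.07071631470760824
packer bottom [566.06 101.05 152.  ] [627.11  96.5  152.  ] [596.59  98.78 152.  ] 61.21347092994078 s-coord 139.94044106803796 ang -0.0744861965261252
packer top far [567.16 102.34 212.  ] [626.36  97.98 212.  ] [596.76 100.16 212.  ] 59.36241756180518 s-coord 141.33747242102834 ang -0.07355117797026084
```

Relative check: the packer face is 1.3–2.7 mm inside the rack wall (ideal 2), angles match to 0.003 rad. Lowering in steps with force checks.

Request:
arm_command:
  targets:
    - {"x": 0,"y": 0,"z": -0.5,"roll": 0}
    - {"x": 0,"y": 0,"z": -1,"roll": 0}
    - {"x": 0,"y": 0,"z": -1.5,"roll": 0}
    - {"x": 0,"y": 0,"z": -1.8,"roll": 0}
    - {"x": 0,"y": 0,"z": -2.1,"roll": 0}
    - {"x": 0,"y": 0,"z": -2.1,"roll": 0}

```text
time: 13.9
tool_pos: [595.0, 88.6, 150.3]
tcp_rot: [-3.14, 0.0, 1.501]
contact_force: [-0.6, -0.4, -1.3]
grip_width: 61.8
```

Request:
arm_command:
  targets:
    - {"x": 0,"y": 0,"z": -0.2,"roll": 0}
    - {"x": 0,"y": 0,"z": -0.4,"roll": 0}
    - {"x": 0,"y": 0,"z": -0.6,"roll": 0}
    - {"x": 0,"y": 0,"z": -0.6,"roll": 0}

```text
time: 14.23
tool_pos: [595.2, 88.6, 144.8]
tcp_rot: [-3.141, 0.0, 1.501]
contact_force: [-0.4, 0.3, -0.5]
grip_width: 61.5
```

Request:
arm_command:
  targets:
    - {"x": 0,"y": 0,"z": -0.5,"roll": 0}
    - {"x": 0,"y": 0,"z": -1,"roll": 0}
    - {"x": 0,"y": 0,"z": -1.5,"roll": 0}
    - {"x": 0,"y": 0,"z": -2,"roll": 0}
    - {"x": 0,"y": 0,"z": -2.5,"roll": 0}
    - {"x": 0,"y": 0,"z": -3,"roll": 0}
    - {"x": 0,"y": 0,"z": -3,"roll": 0}

```text
time: 14.82
tool_pos: [594.7, 88.6, 113.8]
tcp_rot: [-3.139, 0.0, 1.501]
contact_force: [0.3, -0.4, -1.2]
grip_width: 62.1
```

Request:
arm_command:
  targets:
    - {"x": 0,"y": 0,"z": -0.4,"roll": 0}
    - {"x": 0,"y": 0,"z": -0.8,"roll": 0}
    - {"x": 0,"y": 0,"z": -1.2,"roll": 0}
    - {"x": 0,"y": 0,"z": -1.3,"roll": 0}
    - {"x": 0,"y": 0,"z": -1.3,"roll": 0}

```text
time: 15.23
tool_pos: [595.2, 88.6, 101.8]
tcp_rot: [-3.141, 0.0, 1.501]
contact_force: [-0.3, -0.8, -1.7]
grip_width: 61.9
```

Request:
arm_command:
  targets:
    - {"x": 0,"y": 0,"z": -0.15,"roll": 0}
    - {"x": 0,"y": 0,"z": -0.3,"roll": 0}
    - {"x": 0,"y": 0,"z": -0.4,"roll": 0}
    - {"x": 0,"y": 0,"z": -0.4,"roll": 0}

```text
time: 15.57
tool_pos: [595.3, 88.6, 98.0]
tcp_rot: [-3.141, 0.0, 1.501]
contact_force: [0.2, -0.3, -1.3]
grip_width: 61.8
```

Request:
arm_command:
  targets:
    - {"x": 0,"y": 0,"z": -0.05,"roll": 0}
    - {"x": 0,"y": 0,"z": -0.1,"roll": 0}
    - {"x": 0,"y": 0,"z": -0.1,"roll": 0}

```text
time: 15.82
tool_pos: [595.4, 88.6, 97.2]
tcp_rot: [3.142, 0.0, 1.501]
contact_force: [0.9, -0.5, -2.0]
grip_width: 62.0
```

Request:
arm_command:
  targets:
    - {"x": 0,"y": 0,"z": -0.05,"roll": 0}
    - {"x": 0,"y": 0,"z": -0.1,"roll": 0}
    - {"x": 0,"y": 0,"z": -0.1,"roll": 0}

```text
time: 16.07
tool_pos: [595.4, 88.6, 96.2]
tcp_rot: [3.142, -0.0, 1.501]
contact_force: [-0.2, 0.3, -1.2]
grip_width: 61.8
```

Request:
arm_command:
  targets:
    - {"x": 0,"y": 0,"z": -0.05,"roll": 0}
    - {"x": 0,"y": 0,"z": -0.1,"roll": 0}
    - {"x": 0,"y": 0,"z": -0.1,"roll": 0}

```text
time: 16.32
tool_pos: [595.5, 88.6, 96.1]
tcp_rot: [3.141, -0.0, 1.501]
contact_force: [-2.9, -0.8, 5.4]
grip_width: 61.9
```

The packer touched down at TCP 96 mm, so its bottom is at 75 mm, as expected (5 N). Releasing.

Request:
arm_command:
  targets:
    - {"x": 0,"y": 0,"z": 0.05,"roll": 0}
    - {"x": 0,"y": 0,"z": 0.05,"roll": 0}
    - {"x": 0,"y": 0,"z": 0.05,"roll": 0}
    - {"x": 0,"y": 0,"z": 0.05,"roll": 0}
    - {"x": 0,"y": 0,"z": 0.05,"roll": 0}
    - {"x": 0,"y": 0,"z": 0.05,"roll": 0}
    - {"x": 0,"y": 0,"z": 0.05,"roll": 0}
    - {"x": 0,"y": 0,"z": 0.05,"roll": 0}
  fingers: 1

```text
time: 16.98
tool_pos: [595.4, 88.6, 95.7]
tcp_rot: [3.142, 0.0, 1.501]
contact_force: [0.4, 0.0, 0.4]
grip_width: 92.2
```

Request:
arm_command:
  targets:
    - {"x": 0,"y": 0,"z": 2,"roll": 0}
    - {"x": 0,"y": 0,"z": 5,"roll": 0}
    - {"x": 0,"y": 0,"z": 9,"roll": 0}
    - {"x": 0,"y": 0,"z": 12,"roll": 0}
    - {"x": 0,"y": -4,"z": 13,"roll": 0}
    - {"x": 0,"y": -8,"z": 13,"roll": 0}
    - {"x": 0,"y": -8,"z": 13,"roll": 0}
    - {"x": 0,"y": -8,"z": 13,"roll": 0}

```text
time: 17.65
tool_pos: [595.4, 6.7, 225.9]
tcp_rot: [3.141, 0.0, 1.497]
contact_force: [0.1, -1.0, 0.2]
grip_width: 91.5
```

```bash
python3 - <<'E'
from h import *
c=cam("wrist","pics/w8.png");print(bot.get_obs()["tool_pos"],bot.get_obs()["tcp_rot"],bot.get_obs()["grip_width"])
cv2.imwrite("pics/w8c.png",cv2.resize(c["img"][20:200,200:450],None,fx=3.2,fy=3.2,interpolation=cv2.INTER_CUBIC))
E
```

```text
[595.25577492   8.05142949 225.55675343] [-3.14121099e+00 -4.34685483e-04  1.49889815e+00] 92.14226837318682
```

View pics/w8c.png

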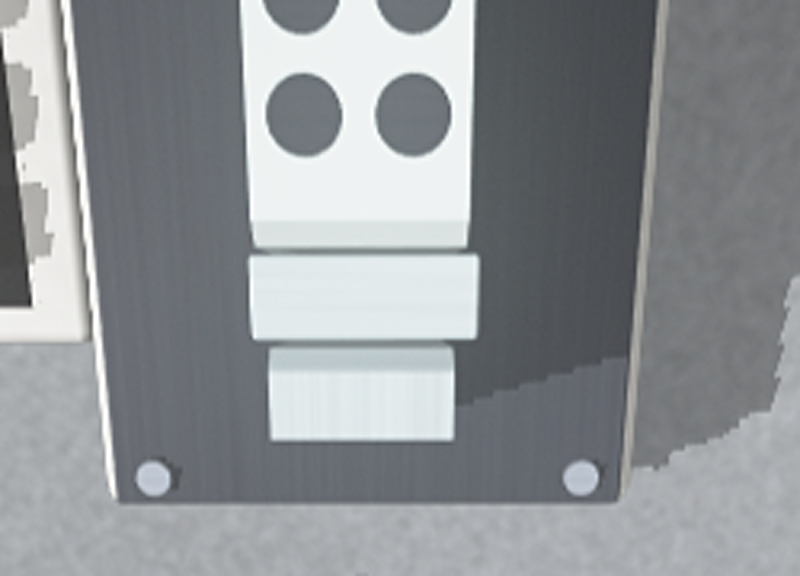

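The packer stands in the gap, centred, with even slits on both sides (crop rows 250 and 342). Now the keys.

Request:
arm_command:
  targets:
    - {"x": -4,"y": 1,"z": 0,"roll": 0}
    - {"x": -8,"y": 3,"z": 0,"roll": 0}
    - {"x": -11,"y": 5,"z": -1,"roll": 0}
    - {"x": -14,"y": 7,"z": -2,"roll": 0}
    - {"x": -15,"y": 8,"z": -3,"roll": 0}
    - {"x": -15,"y": 8,"z": -3,"roll": 0}
    - {"x": -15,"y": 8,"z": -3,"roll": 0}
    - {"x": -15,"y": 8,"z": -3,"roll": 0}
  fingers: 0

```text
time: 18.37
tool_pos: [446.5, 88.9, 196.2]
tcp_rot: [3.14, -0.0, 1.502]
contact_force: [1.2, -0.9, 0.0]
grip_width: 43.0
```

```bash
python3 - <<'E'
from h import *
c=cam("wrist","pics/w9.png");print(bot.get_obs()["tool_pos"],bot.get_obs()["tcp_rot"],bot.get_obs()["grip_width"])
cv2.imwrite("pics/w9c.png",cv2.resize(c["img"][40:240,200:440],None,fx=3,fy=3,interpolation=cv2.INTER_CUBIC))
E
```

```text
[446.73199041  88.57304426 196.21221647] [ 3.14003345e+00 -1.81681912e-05  1.50103140e+00] 39.102951927023724
```

View pics/w9c.png

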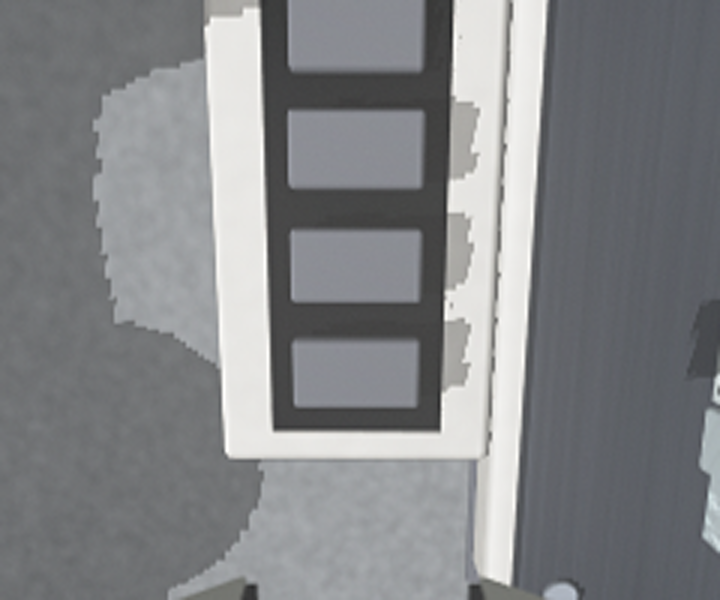

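Bottom to top in the crop: key4 (355,373), key3 (357,266), key2 (356,149), key1 cut at the top. The console ends just below key4, so the count is right.

```bash
python3 - <<'E'
from h import *
np.set_printoptions(precision=1,suppress=True)
c=load("pics/w9.npz"); f=lambda x,y,z:onz(c,(200+(x+.5)/3-.5,40+(y+.5)/3-.5),z)
for k,(x0,x1,y0,y1) in {4:(292,420,339,409),3:(290,423,229,303),2:(288,424,110,189)}.items():
    a,b=f(x0,y0,72),f(x1,y1,72);print(k,(a+b)/2,b-a)
E
```

```text
4 [447.4 120.6  72. ] [ 42.1 -27.1   0. ]
3 [450.1 156.4  72. ] [ 42.1 -26.6   0. ]
2 [452.5 192.1  72. ] [ 41.4 -26.2   0. ]
```

Request:
arm_command:
  targets:
    - {"x": 0.3,"y": 3,"z": 0,"roll": 0}
    - {"x": 0.3,"y": 6.7,"z": 0,"roll": 0}
    - {"x": 0.3,"y": 6.7,"z": -2,"roll": 0}
    - {"x": 0.3,"y": 6.7,"z": -5,"roll": 0}
    - {"x": 0.3,"y": 6.7,"z": -8,"roll": 0}
    - {"x": 0.3,"y": 6.7,"z": -10.5,"roll": 0}
    - {"x": 0.3,"y": 6.7,"z": -10.5,"roll": 0}
    - {"x": 0.3,"y": 6.7,"z": -10.5,"roll": 0}

```text
time: 19.08
tool_pos: [448.8, 155.2, 90.3]
tcp_rot: [-3.14, 0.001, 1.5]
contact_force: [0.0, -0.5, 0.5]
grip_width: 0.3
```

```bash
python3 - <<'E'
from h import *
c=cam("wrist","pics/w10.png");print(bot.get_obs()["tool_pos"],bot.get_obs()["tcp_rot"],bot.get_obs()["grip_width"])
cv2.imwrite("pics/w10c.png",cv2.resize(c["img"][100:300,200:440],None,fx=3,fy=3,interpolation=cv2.INTER_CUBIC))
E
```

```text
[449.70204889 155.38483342  91.48879508] [ 3.14068640e+00 -1.54803621e-04  1.50001557e+00] 0.2676560101149641
```

View pics/w10c.png

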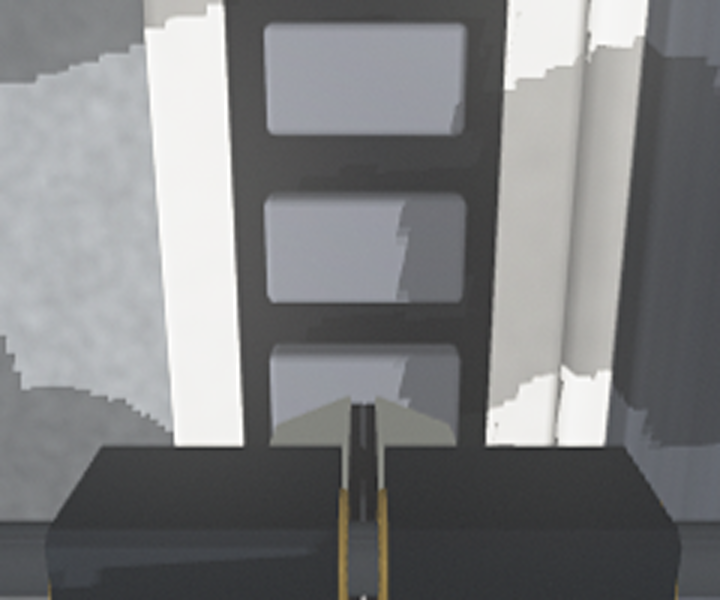

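```bash
python3 - <<'E'
from h import *
c=load("pics/w10.npz")
for k,p in {4:(447.4,120.6,72),3:(450.1,156.4,72),2:(452.5,192.1,72),1:(455,227.8,62)}.items():
    u=proj(c,p);print(k,np.round([(u[0]-200)*3,(u[1]-100)*3]))
E
```

```text
4 [364. 538.]
3 [365. 403.]
2 [365. 253.]
1 [365.  82.]
```

Projection confirms that the key under the fingers is key 3 (predicted (365,403), cap seen from row 345 down). Pressing.

Request:
arm_command:
  targets:
    - {"x": 0,"y": 0.05,"z": -0.8,"roll": 0}
    - {"x": 0,"y": 0.05,"z": -1.5,"roll": 0}
    - {"x": 0,"y": 0.05,"z": -1.9,"roll": 0}
    - {"x": 0,"y": 0.05,"z": -2.3,"roll": 0}
    - {"x": 0,"y": 0.05,"z": -2.7,"roll": 0}
    - {"x": 0,"y": 0.05,"z": -2.7,"roll": 0}

```text
time: 19.63
tool_pos: [448.1, 156.0, 63.2]
tcp_rot: [-3.141, 0.0, 1.501]
contact_force: [0.5, -0.9, 0.9]
grip_width: 0.6
```

Request:
arm_command:
  targets:
    - {"x": 0,"y": 0,"z": -0.2,"roll": 0}
    - {"x": 0,"y": 0,"z": -0.4,"roll": 0}
    - {"x": 0,"y": 0,"z": -0.5,"roll": 0}
    - {"x": 0,"y": 0,"z": -0.5,"roll": 0}

```text
time: 19.97
tool_pos: [448.5, 156.2, 59.2]
tcp_rot: [3.141, -0.0, 1.501]
contact_force: [-2.1, -0.5, 6.1]
grip_width: 0.4
```

Request:
arm_command:
  targets:
    - {"x": 0,"y": 0,"z": -0.1,"roll": 0}
    - {"x": 0,"y": 0,"z": -0.15,"roll": 0}
    - {"x": 0,"y": 0,"z": -0.15,"roll": 0}

```text
time: 20.22
tool_pos: [448.7, 156.2, 58.8]
tcp_rot: [3.14, -0.0, 1.501]
contact_force: [-5.4, -1.0, 17.5]
grip_width: 0.7
```

Bottomed (17 N at 59 mm). Lifting and checking.

Request:
arm_command:
  targets:
    - {"x": 0,"y": 0,"z": 0.7,"roll": 0}
    - {"x": 0,"y": 0,"z": 2,"roll": 0}
    - {"x": 0,"y": 0,"z": 5,"roll": 0}
    - {"x": 0,"y": 0,"z": 9,"roll": 0}
    - {"x": 0,"y": -3,"z": 13,"roll": 0}
    - {"x": 0,"y": -6,"z": 14,"roll": 0}
    - {"x": 0,"y": -6,"z": 14,"roll": 0}
    - {"x": 0,"y": -6,"z": 14,"roll": 0}

```text
time: 20.88
tool_pos: [449.0, 95.1, 198.1]
tcp_rot: [3.139, -0.0, 1.498]
contact_force: [-0.8, 0.1, -0.7]
grip_width: 0.6
```

```bash
python3 - <<'E'
from h import *
c=cam("wrist","pics/w11.png");print(bot.get_obs()["tool_pos"],bot.get_obs()["contact_force"])
cv2.imwrite("pics/w11c.png",cv2.resize(c["img"][0:240,200:500],None,fx=2.5,fy=2.5,interpolation=cv2.INTER_CUBIC))
f=lambda u,v,z:onz(c,(u,v),z)
c=cam("scene","pics/s11.png");cv2.imwrite("pics/s11c.png",cv2.resize(c["img"][130:330,170:470],None,fx=2.6,fy=2.6,interpolation=cv2.INTER_CUBIC))
E
```

```text
[448.27906702  95.9114275  197.08448442] [-0.01893778 -0.04553222 -0.49240945]
```

View pics/w11c.png

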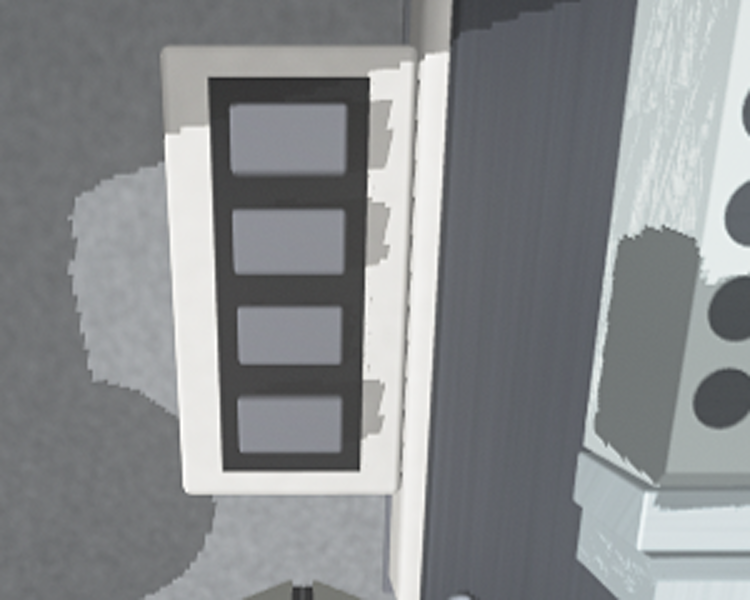

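View pics/s11c.png

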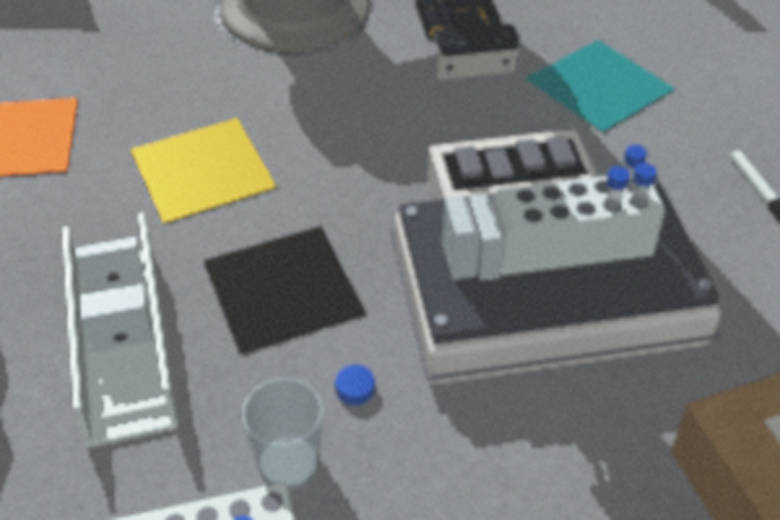

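Key 3 casts no shadow now, so it is down. Keys 1, 2 and 4 cast theirs, so they are up. The packer sits in the gap, the thin and thick ones still stand in the stand, and the robot touches nothing. Handing in.

```bash
python3 -c "
from plant import bot
print(bot.get_obs()['time'],bot.close_job())"
```

```text
the job is handed in; nothing more can be done
20.9833 None
```

The job is handed in at about 21 s, with all three steps carried out; `bot.close_job()` gave no verdict.

- **Picking the packer:** I measured the three by thickness and took the far one. The gripper read 22.0 mm on it.
- **On the mat:** I stood it upright and let go. A picture showed it standing before I took it again by its ends.
- **In the gap:** It went down with no side contact and touched the platform at about 5 N. The picture afterwards showed it centred, with even slits on both sides.
- **Key 3:** I pressed it to the bottom at about 17 N and let go.
- **Last pictures:** Key 3 is down and keys 1, 2 and 4 are up, judged by the shadows they cast. The thin and thick packers still stand in the stand. The beaker, blue cap and marker, the bystanders in that crop, looked undisturbed. The bottle, jar and tip box were not in it and were not checked again.
- **Disagreement:** The top camera read x about 6–8 mm lower than the wrist camera, so I worked from the wrist views. They matched where the gripper actually put the packer to about 1 mm.

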